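Clear the press catch tray into the coil tin

TASK

Two finished lighter cases, the closed blue ones, lie in the catch tray of the little closing press. Collect both into the open coil tin, lowering each one in rather than dropping it, so that they both end up lying flat on the floor of the tin. The open half case is not finished: leave it where it lies in the tray.

Things in the scene. Friction and masses are not known exactly. Their poses are not given: they have to be found in the camera images.
- case_a_center (a point): A closed lighter case of dark blue plastic, black seam all round, paler blue panel on top: 90 x 36 x 26 mm (x, y, z), about 50 g, lying flat in the catch tray. The point is its centre, 13 mm above its underside; x along its 90 mm length, y across its width, z up. About 40 mm is free either side of its middle for the fingers.
- case_b_center (a point): The second closed case, just like the first (centre point, same size and axes). The grey catch tray they lie in is fixed: 180 x 350 mm, walls 5 mm thick and 25 mm high, floor 5 mm above the ledge. Beyond its left (+y) end a low steel chute leads to the green press, 250 mm tall, 100 mm from the tray.
- half_center (a point): The unfinished case, to be left: an open, empty blue half shell, white inside, 90 x 36 x 18 mm, lying open side up in the same tray. The point is its centre, 9 mm above its underside; x along its length, z up. The three lie side by side in any order, about 95 mm apart along the tray, each turned up to 17 degrees to it.
- tin_in (a point): The open coil tin of pale metal, fixed: 170 x 250 mm outside (x, y), 50 mm high, walls and floor 4 mm; its lid is folded back beyond its +x side, sloping down to the ledge. The point is the centre of the inner floor, 4 mm above the ledge; x towards the lid, y along its 250 mm, z up. Cases fit side by side, e.g. 50 mm either side of the point along y, lengths along x.
Mind the look-alikes: they are no part of the job. What is shaped like the part that bears case_b_center but red is not meant.

How it is judged (in metres and radians):
At the end, for the whole second after the job is handed in: Both closed cases are inside the tin, flat on its floor (within 15 degrees, centre no more than 25 mm above the floor), at rest and released; the open half case is within 30 mm of where it lay (x of case_a_center in the frame of tin_in between -0.081 and 0.081 m and y of case_a_center in the frame of tin_in between -0.121 and 0.121 m and z of each of case_a_center, case_b_center in the frame of tin_in below 0.025 m and angle between the z axis of each of case_a_center, case_b_center and the z axis of tin_in, either way round below 0.26 rad and linear speed of each of case_a, case_b below 0.03 m/s and contact force between the fingers and case_a below 0.05 N and x of case_b_center in the frame of tin_in between -0.081 and 0.081 m and y of case_b_center in the frame of tin_in between -0.121 and 0.121 m and contact force between the fingers and case_b below 0.05 N and distance of half_center from where it was at the start of the episode below 0.03 m); the robot touches nothing.
It fails at once if a case is let go over the tin with its centre more than 55 mm above the tin's floor (dropped in) ((x of case_a_center in the frame of tin_in between -0.081 and 0.081 m and y of case_a_center in the frame of tin_in between -0.121 and 0.121 m and z of case_a_center in the frame of tin_in above 0.055 m and contact force between the fingers and case_a below 0.02 N) or (x of case_b_center in the frame of tin_in between -0.081 and 0.081 m and y of case_b_center in the frame of tin_in between -0.121 and 0.121 m and z of case_b_center in the frame of tin_in above 0.055 m and contact force between the fingers and case_b below 0.02 N)).
It fails at once if the open half case is moved more than 30 mm (distance of half_center from where it was at the start of the episode above 0.03 m).
It also fails if it takes over 64 s, if anything falls off the work surface, if the arm or the gripper's body presses on something with over 40 N, if the wrist force passes 120 N, or if a joint passes its speed limit or range.

ROBOT

A 6-joint arm with a two-finger parallel gripper is mounted at the origin on the work surface. World frame = base frame: x ahead of the robot, y to its left, z up, the work surface at z = 0. Lengths are in m, angles in degrees, forces in N, time in s.
With the tool pointing down it reaches from about 0.25 to 0.725 m from the base axis. Payload 9.7 kg.
Tool frame: the origin (TCP) lies on the centre line of the jaws, within the pads' length; the fingertips stand 19 mm ahead of it and the grasp point (between the pads) is the TCP; z points along the fingers, y is the direction in which the jaws open and shut (so a half turn about z gives the same grasp; the last joint's range is limited). The gripper opens to 85 mm and grips with 20 to 120 N. Pads are 22 mm wide; open, the fingers measure 114 mm over their backs; the gripper's body (76 mm by 85 mm) begins 54 mm behind the grasp point. The pads swing forward as they close: fully open they stand 13 mm farther back than shut.
Start: joints at [-75.115, 4.979, 10.078, 95.1, 0, 90], TCP at [0.141, -0.532, 0.25] pointing down, gripper open.
Joint ranges: [-179.16, 179.16], [-48.56, 103.87], [-65.8, 70.77], [-126.05, 130.52], [-82.76, 87.17], [-180, 180]. Speed limits (degrees/s): [127.2, 127.2, 147.25, 180, 180, 180].

INTERFACE

Orientations are given as [roll, pitch, yaw] about the fixed x, y, z axes, in that order (R = Rz(yaw) Ry(pitch) Rx(roll)).
In Python, from workcell import bot gives the robot as it stands.
- The arm moves only by the tool servo_tool, never from a script. Its argument "motion" is a list that holds one entry, the list of rows, each a list of 6 numbers: the shift along the tool's x, y, z in mm, then the turn, a rotation vector about the tool's x, y, z in rad. A call has 1 to 5 rows; each row shifts and turns the commanded pose from where the row before left it, along the tool's axes as they then stand; what a row does not reach is not made up. A row lasts 1/10 s, in which the tool goes at most 50 mm and 8.59 degrees, less where a joint would pass 70% of its speed; a pose out of reach is approached as far as the arm can. A call is refused whole if a number of a shift passes 50 or a number of a turn 0.15, either way. A call with a gripper value outside its range is refused whole. "gripper" is the finger opening in mm, from 0 to 85.4, set as the call begins (left out, the last holds). The fingers move at their own pace and stop on an object; "newtons" is the grip in N (left out, the last holds). Time passes only in rows, so rows that do not move let the fingers close. It gives the time, the measured TCP pose, the force and the opening at its end, in the units of the state.
- bot.get_obs(): the state, without advancing time (a new reading comes with each control period).
- bot.camera(name): name is "side" or "top"; returns a dict with "color" (420x560x3 uint8, red, green, blue), "fx", "fy", "cx", "cy" (pixels), "R" (3x3) and "t" (3): a world point X has camera coordinates R X + t. Camera axes: x right, y down, z forward; pixel columns grow to the right and rows downward; lengths in m; the calibration is good to about 2 mm. A picture is of the moment at which its call begins. There is no depth.
- bot.job_done(): hands the job in, once; it reports no verdict.
Trained networks look in a picture, given as the dict that the camera call returned (one of the last four; its "shot" number tells which), for a name from the list of things; names that differ only in an ending like _2 or _b are one class to them, and where a whole thing is asked for, a point or a joint stands for the part that bears it (a point fixed in the world has none). Each returns a list of dicts, best first, with "confidence" (0 to 1); they miss things now and then, are a little off and sometimes report something else, mostly with a low value. They report only what shows in the picture. A call takes as long as a camera call. They do not tell look-alikes from the thing itself.
- bot.look_for(picture, label): "rect" ([left, top, width, height] in pixels, round what is visible of it).
The state is a dict: "time": time; "q": joint angles; "qd": joint speeds; "joint_efforts": joint torques, N m; "ee_pos": TCP position; "tcp_rot": TCP orientation; "wrist_force": force on the tool from outside, world axes, zero at the start; "torque": the same for the moment, N m; "opening": finger opening in m.
Only numpy, scipy, OpenCV 4.12 (cv2) and the standard library are available. Lean on these libraries where they do the work, as an engineer would, in place of code of your own. Each camera call takes 0.05 s, during which the arm holds its last target.

## Working session

There is one attempt and no reset: what is moved stays moved. The work goes in short steps, Python scripts to look and compute and a tool call to move; the robot and the scene stay as the last step left them, time stands still between calls to the robot, and variables do not carry over. Pictures are saved under pics/ and viewed, and the job is handed in when it is done.

Besides the shell and the picture viewer there is one more tool, called after ">>>" in YAML: its name, and indented under it one key for each argument. servo_tool: Moves the arm, as the interface text tells. Its arguments: {"type":"object","properties":{"motion":{"type":"array","items":{"type":"array","items":{"type":"array","items":{"type":"number"}}}},"gripper":{"type":"number"},"newtons":{"type":"number"}},"required":["motion"]}

```bash
mkdir -p pics
cat > h.py <<'E'
import numpy as np, cv2, pickle
from workcell import bot
def snap(name,fn=None):
    p=bot.camera(name)
    if fn: cv2.imwrite('pics/'+fn,cv2.cvtColor(p['color'],cv2.COLOR_RGB2BGR))
    return p
def K(p): return np.array([[p['fx'],0,p['cx']],[0,p['fy'],p['cy']],[0,0,1]])
def back(p,uv,z):
    R=np.array(p['R']);t=np.array(p['t'])
    d=R.T@np.linalg.inv(K(p))@np.array([uv[0],uv[1],1.]); c=-R.T@t
    return c+d*(z-c[2])/d[2]
def proj(p,X):
    x=np.array(p['R'])@np.array(X)+np.array(p['t']); x=K(p)@x; return x[:2]/x[2]
E
python3 - <<'E'
from h import *
for n in ['top','side']:
    p=snap(n,n+'0.png'); print(n,p['fx'],p['cx'],p['cy'],np.round(p['R'],3).tolist(),np.round(p['t'],3))
    pickle.dump(p,open(n+'0.pkl','wb'))
    for l in ['case_a_center','half_center','tin_in']:
        print(l,[(np.round(d['rect']).tolist(),round(d['confidence'],2)) for d in bot.look_for(p,l)])
print(bot.get_obs())
E
```

```text
top 389.51965804465925 282.6123204297816 210.21904141114672 [[0.002, -1.0, -0.003], [-0.975, -0.001, -0.224], [0.224, 0.003, -0.975]] [0.02  0.483 0.783]
case_a_center [([213.0, 159.0, 32.0, 42.0], 0.78)]
half_center [([137.0, 161.0, 19.0, 42.0], 0.56)]
tin_in [([352.0, 86.0, 125.0, 145.0], 0.9)]
side 495.7150505369593 283.95606587258214 200.30611183380387 [[0.978, -0.207, -0.011], [-0.142, -0.629, -0.765], [0.151, 0.75, -0.644]] [-0.466  0.102  0.919]
case_a_center [([287.0, 150.0, 44.0, 26.0], 0.77)]
half_center [([272.0, 118.0, 35.0, 14.0], 0.67)]
tin_in [([305.0, 242.0, 243.0, 160.0], 0.57)]
{'time': 0.4, 'q': array([-7.51148064e+01,  4.98568259e+00,  1.00743797e+01,  9.50983016e+01,
        5.88127917e-04,  9.00004348e+01]), 'qd': array([ 0.02872948,  0.02109492,  0.1306616 , -0.01001725,  0.00737958,
        0.00640053]), 'joint_efforts': array([ 1.53315145e-04, -5.19500685e+01,  4.64384615e+01,  3.41932820e-03,
        1.01001993e-05,  1.31473507e-05]), 'ee_pos': array([ 0.14128677, -0.53153685,  0.25018467]), 'tcp_rot': array([-1.79990396e+02, -5.88055023e-04,  1.48847587e+01]), 'wrist_force': array([0.04173299, 0.11390123, 0.28232103]), 'torque': array([ 0.02286228,  0.00964442, -0.03886428]), 'opening': 0.08514078367233437}
```

View pics/top0.png

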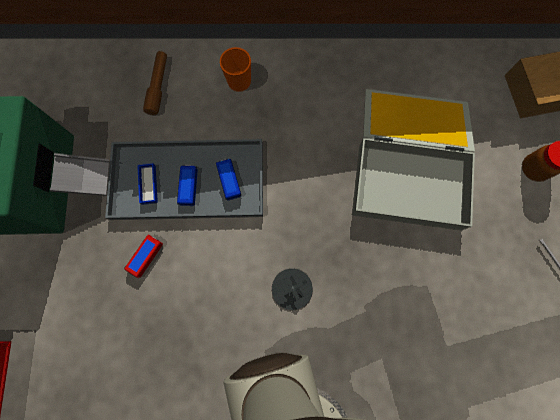

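View pics/side0.png

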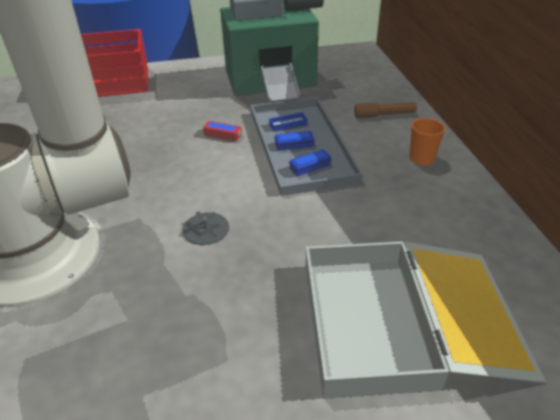

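Run:
```python
from h import *
a=cv2.imread('pics/top0.png')[140:220,100:260]; cv2.imwrite('pics/crop0.png',cv2.resize(a,None,fx=5,fy=5,interpolation=cv2.INTER_CUBIC))
```

```text
(no output)
```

View pics/crop0.png

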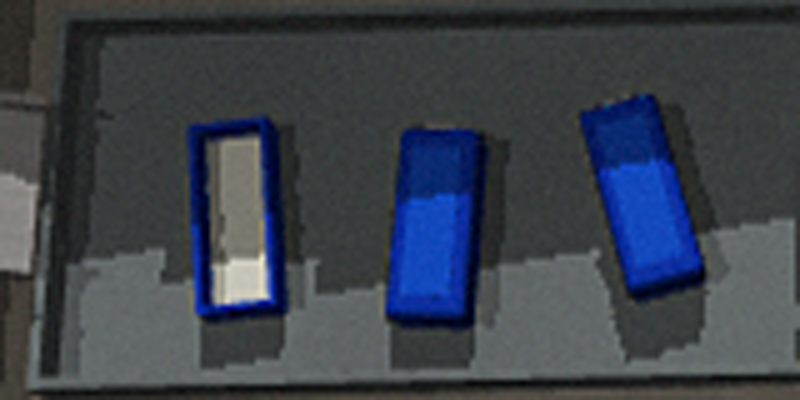

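The top view shows four candidates: an open half with a white inside at (147,184), closed blue cases at (187,185) and (229,179), and a red look-alike at (143,256). By the description I choose the two closed blue ones, and the close crop confirms they are closed and blue. The tin is at about (415,185).

```bash
cat >> h.py <<'E'
from scipy.optimize import minimize
def bluemask(p):
    c=p['color'].astype(int); r,g,b=c[...,0],c[...,1],c[...,2]
    return ((b>r+35)&(b>g+30)).astype(np.uint8)
def boxsil(p,x,y,yaw,z0,h,S=4,L=.09,W=.036,win=None):
    c,s=np.cos(yaw),np.sin(yaw); pts=[]
    for a in(-L/2,L/2):
        for b in(-W/2,W/2):
            for z in(z0,z0+h): pts.append(proj(p,[x+c*a-s*b,y+s*a+c*b,z]))
    u0,v0,w,hh=win
    q=(np.array(pts)-[u0-.5,v0-.5])*S
    hull=cv2.convexHull(np.round(q).astype(np.int32))
    m=np.zeros((hh*S,w*S),np.float32); cv2.fillConvexPoly(m,hull,1)
    return cv2.resize(m,(w,hh),interpolation=cv2.INTER_AREA)
def fitbox(p,uv,z0,h,r=32):
    u,v=uv; x0,y0=max(0,u-r),max(0,v-r); M=bluemask(p)
    n,lab,st,ce=cv2.connectedComponentsWithStats(M)
    ks=[k for k in range(1,n) if st[k,4]>60]
    k=min(ks,key=lambda k:np.hypot(*(ce[k]-uv)))
    win=(x0,y0,2*r,2*r); m=(lab==k)[y0:y0+2*r,x0:x0+2*r].astype(np.float32)
    X=back(p,ce[k],z0+h/2)
    best=None
    for yaw in np.radians([-15,0,15]):
        f=lambda a: np.abs(boxsil(p,X[0]+a[0]/100,X[1]+a[1]/100,a[2],z0,h,8,win=win)-m).sum()
        o=minimize(f,[0,0,yaw],method='Nelder-Mead',options=dict(initial_simplex=[[0,0,yaw],[.8,0,yaw],[0,.8,yaw],[0,0,yaw+.15]]))
        if best is None or o.fun<best.fun: best=o
    return np.array([X[0]+best.x[0]/100,X[1]+best.x[1]/100,np.degrees(best.x[2])]),best.fun,m.sum()
E
python3 - <<'E'
from h import *
for n,l in [('top',[(187,185),(229,179)]),('side',[(295,140),(311,162)])]:
    p=pickle.load(open(n+'0.pkl','rb'))
    for uv in l: print(n,fitbox(p,uv,.005,.026))
p=pickle.load(open('top0.pkl','rb'))
print('half',back(p,(147,184),.014))
# tin rim and tray corners enlarged
for nm,n,(x,y,w,h) in [('tinT','top',(345,80,140,160)),('tinS','side',(290,230,265,180))]:
    a=cv2.imread(f'pics/{n}0.png')[y:y+h,x:x+w]; s=4 if n=='top' else 3
    cv2.imwrite(f'pics/{nm}.png',cv2.resize(a,None,fx=3,fy=3,interpolation=cv2.INTER_CUBIC))
E
```

```text
top (array([0.55376913, 0.24046715, 1.99426286]), np.float64(144.71875), np.float32(617.0))
top (array([ 0.56632526,  0.1458721 , 17.4725392 ]), np.float64(79.6875), np.float32(599.0))
side (array([ 0.55206714,  0.24347426, -7.16835987]), np.float64(72.765625), np.float32(618.0))
side (array([ 0.56906879,  0.15031543, 19.07294179]), np.float64(104.921875), np.float32(684.0))
half [0.55411945 0.33209986 0.014     ]
```

View pics/tinT.png

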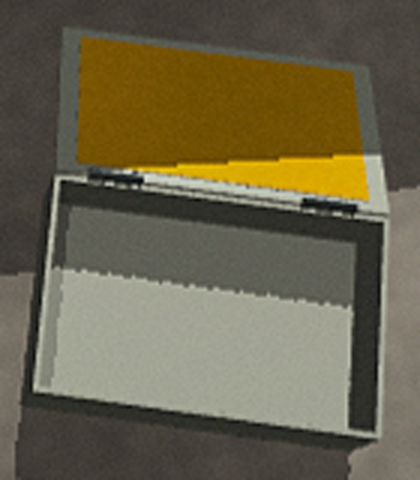

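```bash
cat >> h.py <<'E'
def fitjoint(views,z0,h,r=36,verb=1):
    dat=[]
    for p,uv in views:
        u,v=uv;x0,y0=u-r,v-r
        M=bluemask(p); n,lab,st,ce=cv2.connectedComponentsWithStats(M)
        k=min([k for k in range(1,n) if st[k,4]>60],key=lambda k:np.hypot(*(ce[k]-uv)))
        m=(lab==k)[y0:y0+2*r,x0:x0+2*r].astype(np.uint8)
        m=cv2.morphologyEx(m,cv2.MORPH_CLOSE,np.ones((3,3))).astype(np.float32)
        dat.append((p,(x0,y0,2*r,2*r),m,back(p,ce[k],z0+h*.6)))
    X=np.mean([d[3] for d in dat],0)
    def f(a): return sum(np.abs(boxsil(d[0],X[0]+a[0]/100,X[1]+a[1]/100,a[2],z0,h,8,win=d[1])-d[2]).sum() for d in dat)
    os=[minimize(f,[0,0,y],method='Nelder-Mead',options=dict(initial_simplex=[[0,0,y],[.5,0,y],[0,.5,y],[0,0,y+.2]])) for y in np.radians(np.arange(-24,25,8))]
    o=min(os,key=lambda o:o.fun)
    return np.round([X[0]+o.x[0]/100,X[1]+o.x[1]/100,np.degrees(o.x[2])],4),o.fun,[d[2].sum() for d in dat]
E
python3 - <<'E'
from h import *
t=pickle.load(open('top0.pkl','rb'));s=pickle.load(open('side0.pkl','rb'))
for a,b in [((187,185),(295,140)),((229,179),(311,162))]:
    print(fitjoint([(t,a)],.005,.026),fitjoint([(s,b)],.005,.026),fitjoint([(t,a),(s,b)],.005,.026))
C=[back(t,c,.05) for c in [(364.3,139),(473.3,151.7),(471,225.7),(356.3,210.7)]]
C=np.array(C); print(C.round(3)); print(C.mean(0), np.linalg.norm(C-np.roll(C,-1,0),axis=1))
for i,j in[(1,0),(2,3)]: d=C[j]-C[i]; print(np.degrees(np.arctan2(-d[0],d[1])))
for i,j in[(3,0),(2,1)]: d=C[j]-C[i]; print(np.degrees(np.arctan2(d[1],d[0])))
print([proj(s,c).round(0).tolist() for c in C])
E
```

```text
(array([0.5527, 0.2405, 2.5811]), np.float64(137.453125), [np.float32(624.0)]) (array([ 0.5524,  0.2427, -6.9608]), np.float64(72.046875), [np.float32(618.0)]) (array([ 0.5534,  0.241 , -0.0085]), np.float64(235.171875), [np.float32(624.0), np.float32(618.0)])
(array([ 0.566 ,  0.1459, 17.7801]), np.float64(76.0625), [np.float32(602.0)]) (array([ 0.5685,  0.1504, 18.944 ]), np.float64(102.53125), [np.float32(687.0)]) (array([ 0.5669,  0.1466, 18.0263]), np.float64(200.203125), [np.float32(602.0), np.float32(687.0)])
[[ 0.649 -0.164  0.05 ]
 [ 0.619 -0.406  0.05 ]
 [ 0.451 -0.383  0.05 ]
 [ 0.483 -0.139  0.05 ]]
[ 0.55069699 -0.27270581  0.05      ] [0.24424209 0.16993144 0.24627296 0.1678237 ]
-7.134681825698091
-7.633478925812265
-8.501601691412665
-7.802931981183751
[[400.0, 243.0], [447.0, 369.0], [324.0, 378.0], [304.0, 248.0]]
```

View pics/tinS.png

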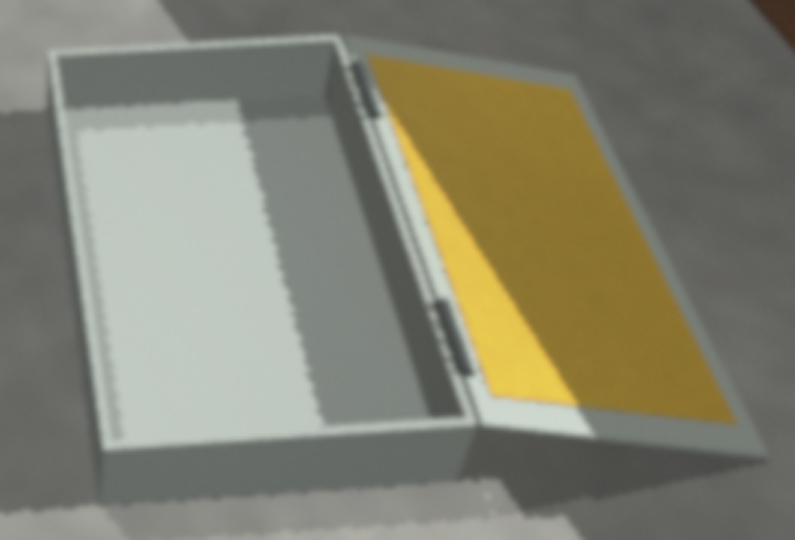

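```bash
cat >> h.py <<'E'
def overlay(p,poses,win,fn,h=.026,z0=.005,S=6):
    u0,v0,w,hh=win
    im=cv2.cvtColor(p['color'],cv2.COLOR_RGB2BGR)[v0:v0+hh,u0:u0+w]
    im=cv2.resize(im,None,fx=S,fy=S,interpolation=cv2.INTER_NEAREST)
    for x,y,yaw in poses:
        c,s=np.cos(np.radians(yaw)),np.sin(np.radians(yaw))
        for z in(z0,z0+h):
            q=[(proj(p,[x+c*a-s*b,y+s*a+c*b,z])-[u0-.5,v0-.5])*S for a,b in[(-.045,-.018),(.045,-.018),(.045,.018),(-.045,.018)]]
            cv2.polylines(im,[np.round(q).astype(np.int32)],True,(0,255,255) if z>z0 else (0,0,255),1)
    cv2.imwrite('pics/'+fn,im)
E
python3 - <<'E'
from h import *
t=pickle.load(open('top0.pkl','rb'));s=pickle.load(open('side0.pkl','rb'))
P=[(.5534,.241,-4),(.5669,.1466,18)]
overlay(t,P,(160,145,100,75),'ovt.png',S=8); overlay(s,P,(260,115,90,70),'ovs.png',S=8)
E
```

```text
(no output)
```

View pics/ovt.png

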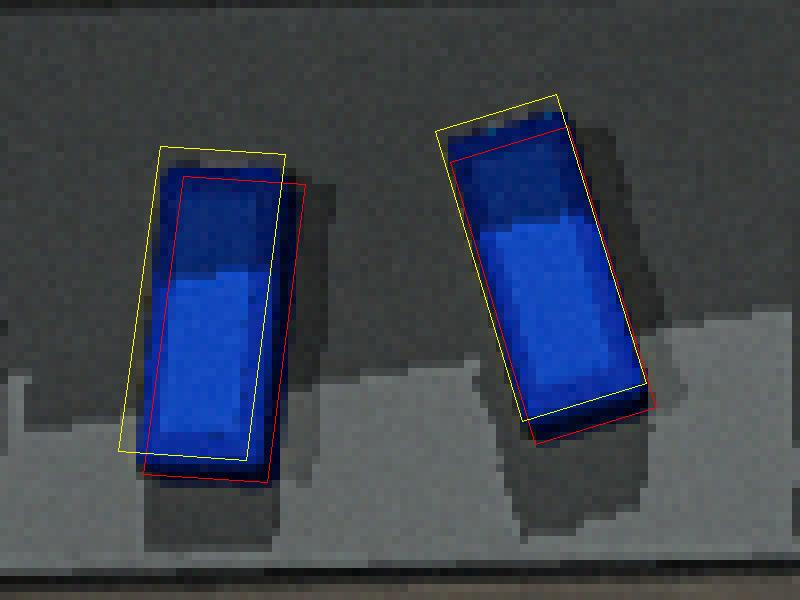

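View pics/ovs.png

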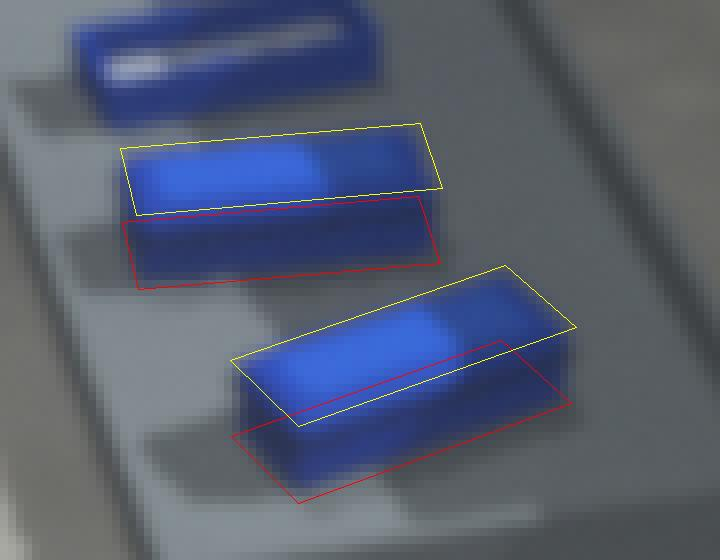

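```bash
cat >> h.py <<'E'
def bluemask(p):
    c=p['color'].astype(int); r,g,b=c[...,0],c[...,1],c[...,2]
    return ((b>r*1.35+8)&(b>g*1.2+4)).astype(np.uint8)
E
python3 - <<'E'
from h import *
t=pickle.load(open('top0.pkl','rb'));s=pickle.load(open('side0.pkl','rb'))
P=[]
for a,b in [((187,185),(295,140)),((229,179),(311,162))]:
    print(fitjoint([(t,a)],.005,.026),fitjoint([(s,b)],.005,.026));j=fitjoint([(t,a),(s,b)],.005,.026);print(j);P.append(j[0])
overlay(t,P,(160,145,100,75),'ovt.png',S=6); overlay(s,P,(260,115,90,70),'ovs.png',S=6)
a=cv2.imread('pics/ovt.png');b=cv2.imread('pics/ovs.png')
w=max(a.shape[1],b.shape[1]);pad=lambda i:cv2.copyMakeBorder(i,0,0,0,w-i.shape[1],0)
cv2.imwrite('pics/ov2.png',cv2.resize(np.vstack([pad(a),pad(b)]),None,fx=.68,fy=.68))
E
```

```text
(array([ 0.55  ,  0.2388, -1.4877]), np.float64(56.421875), [np.float32(708.0)]) (array([ 0.5525,  0.2428, -7.1136]), np.float64(52.171875), [np.float32(640.0)])
(array([ 0.5512,  0.2397, -2.1637]), np.float64(152.28125), [np.float32(708.0), np.float32(640.0)])
(array([ 0.5649,  0.1452, 17.1291]), np.float64(42.203125), [np.float32(645.0)]) (array([ 0.5679,  0.1492, 17.5198]), np.float64(70.28125), [np.float32(723.0)])
(array([ 0.5655,  0.1458, 17.0182]), np.float64(142.265625), [np.float32(645.0), np.float32(723.0)])
```

View pics/ov2.png

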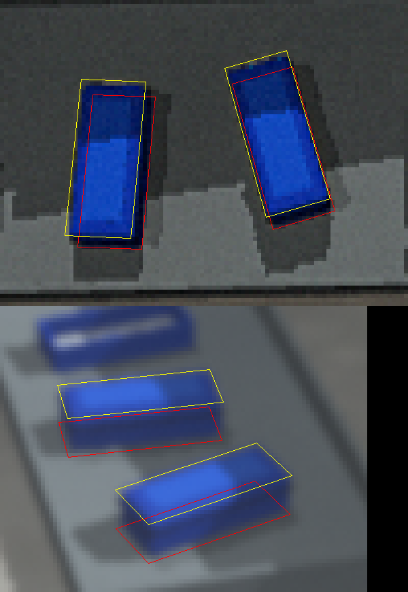

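>>> servo_tool:
  motion:
    - [[29,-27,3,0,0,0],[29,-27,3,0,0,0],[29,-27,3,0,0,0],[29,-27,3,0,0,0],[29,-27,3,0,0,0]]
  gripper: 62
  newtons: 40

```text
time: 0.9
ee_pos: [0.2472, -0.3625, 0.2352]
tcp_rot: [180.0, -0.0, 14.9]
wrist_force: [-0.1, 0.3, 0.5]
opening: 0.0618
```

```bash
cat >> h.py <<'E'
def plan(x,y,z,yaw):
    from scipy.spatial.transform import Rotation as R
    o=bot.get_obs(); Rc=R.from_euler('xyz',o['tcp_rot'],degrees=True); Rt=R.from_euler('xyz',[180,0,yaw],degrees=True)
    d=Rc.inv().apply(np.array([x,y,z])-o['ee_pos'])*1000
    print('t',round(o['time'],2),'pos',np.round(o['ee_pos'],4),'rot',np.round(o['tcp_rot'],1),'q',np.round(o['q'],0),'F',np.round(o['wrist_force'],1),'open',round(o['opening']*1000,1))
    print('tool delta mm',d.round(1),'norm',round(np.linalg.norm(d),1),'rotvec',(Rc.inv()*Rt).as_rotvec().round(3))
E
python3 -c "
from h import *
plan(.566,.146,.15,17)"
```

```text
t 0.9 pos [ 0.2472 -0.3625  0.2352] rot [180.   -0.   14.9] q [-56. -10.  -6.  94.   0. 109.] F [-0.1  0.3  0.5] open 61.8
tool delta mm [ 438.5 -409.7   85.2] norm 606.1 rotvec [ 0.    -0.    -0.037]
```

>>> servo_tool:
  motion:
    - [[0,0,4,0,0,-0.149],[0,0,4,0,0,-0.149],[0,0,4,0,0,-0.149],[0,0,4,0,0,-0.149],[0,0,4,0,0,-0.149]]

```text
time: 1.4
ee_pos: [0.2468, -0.3638, 0.2152]
tcp_rot: [180.0, 0.0, 57.9]
wrist_force: [-0.8, 0.3, 0.6]
opening: 0.0618
```

>>> servo_tool:
  motion:
    - [[0,0,4,0,0,-0.149],[0,0,4,0,0,-0.149],[0,0,4,0,0,-0.149],[0,0,4,0,0,-0.149],[0,0,4,0,0,-0.149]]

```text
time: 1.9
ee_pos: [0.2467, -0.3638, 0.1952]
tcp_rot: [180.0, 0.0, 100.6]
wrist_force: [-0.9, -0.6, 0.1]
opening: 0.0617
```

>>> servo_tool:
  motion:
    - [[0,0,4,0,0,-0.149],[0,0,4,0,0,-0.149],[0,0,4,0,0,-0.149],[0,0,4,0,0,-0.149],[0,0,4,0,0,-0.149]]

```text
time: 2.4
ee_pos: [0.2467, -0.3638, 0.1752]
tcp_rot: [-180.0, 0.0, 143.3]
wrist_force: [-0.1, 0.6, 0.1]
opening: 0.0621
```

>>> servo_tool:
  motion:
    - [[0,0,4,0,0,-0.149],[0,0,4,0,0,-0.149],[0,0,4,0,0,-0.149],[0,0,4,0,0,-0.149],[0,0,4,0,0,-0.149]]

```text
time: 2.9
ee_pos: [0.2467, -0.3638, 0.1552]
tcp_rot: [-180.0, 0.0, -174.0]
wrist_force: [0.7, 0.1, 0.3]
opening: 0.0619
```

```bash
python3 -c "
from h import *
plan(.566,.146,.15,197)"
```

```text
t 2.9 pos [ 0.2467 -0.3638  0.1552] rot [-180.    0. -174.] q [-56. -11. -16.  85.   0. -62.] F [0.7 0.1 0.3] open 61.9
tool delta mm [-370.6  473.8    5.2] norm 601.5 rotvec [-0.     0.    -0.192]
```

>>> servo_tool:
  motion:
    - [[-24.7,31.6,0,0,0,0],[-24.7,31.6,0,0,0,0],[-24.7,31.6,0,0,0,0],[-24.7,31.6,0,0,0,0],[-24.7,31.6,0,0,0,0]]

```text
time: 3.4
ee_pos: [0.3547, -0.1931, 0.1555]
tcp_rot: [-180.0, 0.0, -174.4]
wrist_force: [0.5, -0.3, 0.7]
opening: 0.0617
```

>>> servo_tool:
  motion:
    - [[-24.7,31.6,0,0,0,0],[-24.7,31.6,0,0,0,0],[-24.7,31.6,0,0,0,0],[-24.7,31.6,0,0,0,0],[-24.7,31.6,0,0,0,0]]

```text
time: 3.9
ee_pos: [0.4622, -0.0235, 0.1555]
tcp_rot: [-180.0, 0.0, -174.4]
wrist_force: [0.6, -0.6, 0.3]
opening: 0.062
```

>>> servo_tool:
  motion:
    - [[-24.7,31.6,0,0,0,0],[-24.7,31.6,0,0,0,0],[-24.7,31.6,0,0,0,0],[-24.7,31.6,0,0,0,0],[-24.7,31.6,0,0,0,0]]

```text
time: 4.4
ee_pos: [0.5697, 0.1459, 0.1553]
tcp_rot: [180.0, 0.0, -174.4]
wrist_force: [0.1, 0.1, -0.0]
opening: 0.0616
```

>>> servo_tool:
  motion:
    - [[0,0,0,0,0,-0.096],[0,0,0,0,0,-0.096],[0,0,10,0,0,0],[0,0,10,0,0,0],[0,0,0,0,0,0]]

```text
time: 4.9
ee_pos: [0.568, 0.1438, 0.133]
tcp_rot: [180.0, -0.2, -163.5]
wrist_force: [-0.6, 0.4, 0.6]
opening: 0.0621
```

Run:
```python
from h import *
plan(.566,.146,.027,197)
snap('top','top1.png');snap('side','side1.png')
a=cv2.imread('pics/top1.png')[120:260,90:350];b=cv2.imread('pics/side1.png')[60:260,180:440]
cv2.imwrite('pics/c1.png',np.vstack([cv2.resize(x,None,fx=1.7,fy=1.7,interpolation=2) for x in(a,b)]))
```

```text
t 4.9 pos [0.568  0.1438 0.133 ] rot [ 180.    -0.2 -163.5] q [14.  9.  2. 83. -0. -2.] F [-0.6  0.4  0.6] open 62.1
tool delta mm [  1.    2.7 106.1] norm 106.1 rotvec [ 0.    -0.003 -0.009]
```

View pics/c1.png

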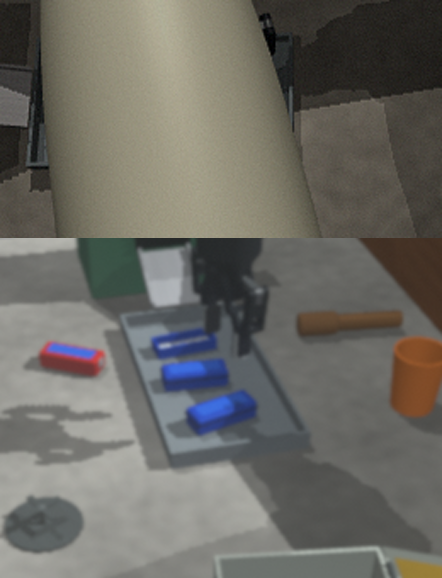

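The side view shows the open fingers above the right-hand closed case at about (311,162), all three cases unmoved.

>>> servo_tool:
  motion:
    - [[1,2.7,15,0,0,-0.009],[0,0,15,0,0,0],[0,0,15,0,0,0],[0,0,15,0,0,0],[0,0,10,0,0,0]]

```text
time: 5.5
ee_pos: [0.5665, 0.1463, 0.063]
tcp_rot: [180.0, -0.1, -162.9]
wrist_force: [-0.5, -0.2, 0.3]
opening: 0.0619
```

Run:
```python
from h import *
plan(.566,.146,.027,197)
snap('side','side2.png')
b=cv2.imread('pics/side2.png')[60:220,220:380]
cv2.imwrite('pics/c2.png',cv2.resize(b,None,fx=3.6,fy=3.6,interpolation=2))
```

```text
t 5.5 pos [0.5665 0.1463 0.063 ] rot [ 1.800e+02 -1.000e-01 -1.629e+02] q [14. 10. -5. 75. -0. -3.] F [-0.5 -0.2  0.3] open 61.9
tool delta mm [ 0.5 -0.1 36. ] norm 36.1 rotvec [ 0.    -0.002  0.002]
```

View pics/c2.png

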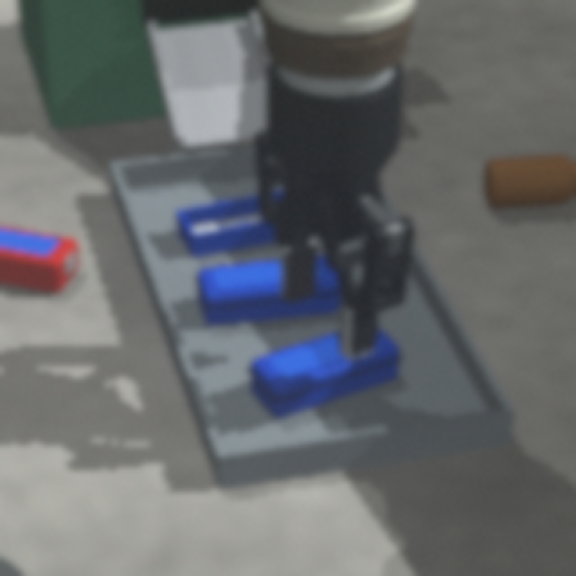

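Run:
```python
from h import *
s=pickle.load(open('side0.pkl','rb'))
c,sn=np.cos(np.radians(17)),np.sin(np.radians(17))
for k in(-.033,.033):
  for z in (.044,.052,.01): print(k,z,((proj(s,[.5665-sn*k,.1463+c*k,z])-[220,60])*3.6).round(0))
```

```text
-0.033 0.044 [353. 361.]
-0.033 0.052 [353. 350.]
-0.033 0.01 [351. 407.]
0.033 0.044 [296. 307.]
0.033 0.052 [297. 296.]
0.033 0.01 [296. 352.]
```

The fingertips show where predicted, (355,350) and (297,298) in the crop, straddling the case. I go down and grip.

>>> servo_tool:
  motion:
    - [[0.5,0,10,0,0,0],[0,0,10,0,0,0],[0,0,10,0,0,0],[0,0,6,0,0,0],[0,0,0,0,0,0]]

```text
time: 6.05
ee_pos: [0.5663, 0.1462, 0.0282]
tcp_rot: [180.0, -0.1, -162.9]
wrist_force: [-0.7, 0.0, -0.3]
opening: 0.0617
```

>>> servo_tool:
  motion:
    - [[0,0,0,0,0,0],[0,0,0,0,0,0],[0,0,0,0,0,0],[0,0,0,0,0,0],[0,0,0,0,0,0]]
  gripper: 20
  newtons: 40

```text
time: 6.55
ee_pos: [0.5672, 0.1465, 0.03]
tcp_rot: [-180.0, 0.1, -162.9]
wrist_force: [0.5, -0.1, 4.9]
opening: 0.0352
```

>>> servo_tool:
  motion:
    - [[0,0,-5,0,0,0],[0,0,-10,0,0,0],[0,0,-15,0,0,0],[0,0,-20,0,0,0],[0,0,-20,0,0,0]]

```text
time: 7.05
ee_pos: [0.5668, 0.1464, 0.1011]
tcp_rot: [-180.0, 0.0, -162.9]
wrist_force: [0.9, 1.1, -0.5]
opening: 0.0351
```

Run:
```python
from h import *
import math
# tin frame target (0,+.050)
a=math.radians(-7.7); tx,ty=.550,-.273
for k in(.05,-.05): print(tx-math.sin(a)*k,ty+math.cos(a)*k)
k=-.05; plan(tx-math.sin(a)*k,ty+math.cos(a)*k,.13,172.3)
snap('side','side3.png')
b=cv2.imread('pics/side3.png')[20:220,220:420]
cv2.imwrite('pics/c3.png',cv2.resize(b,None,fx=2.9,fy=2.9,interpolation=2))
```

```text
0.5566993092709146 -0.2234508400142582
0.5433006907290855 -0.32254915998574185
t 7.05 pos [0.5668 0.1464 0.1011] rot [-180.     0.  -162.9] q [14.  9. -1. 79.  0. -3.] F [ 0.9  1.1 -0.5] open 35.1
tool delta mm [ 160.7 -441.2  -28.9] norm 470.4 rotvec [0.    0.    0.434]
```

View pics/c3.png

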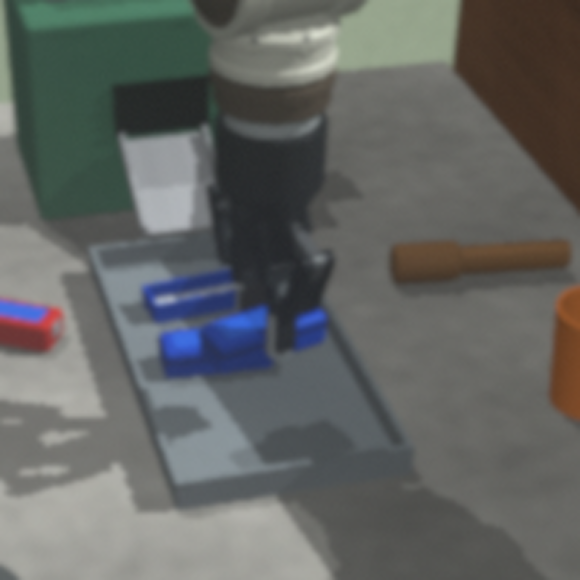

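The closed case is held (opening 35 mm); the other two are unmoved. Carrying it over the tin.

>>> servo_tool:
  motion:
    - [[5,-14,-3,0,0,0],[10,-26,-3,0,0,0],[10.7,-29.4,-3,0,0,0],[10.7,-29.4,-2,0,0,0],[10.7,-29.4,-2,0,0,0]]

```text
time: 7.6
ee_pos: [0.5589, 0.0081, 0.1122]
tcp_rot: [-180.0, -0.0, -162.9]
wrist_force: [0.8, -0.4, -0.3]
opening: 0.0351
```

>>> servo_tool:
  motion:
    - [[10.7,-29.4,-2,0,0,0],[10.7,-29.4,-2,0,0,0],[10.7,-29.4,-2,0,0,0],[10.7,-29.4,-2,0,0,0],[10.7,-29.4,-2,0,0,0]]

```text
time: 8.1
ee_pos: [0.5509, -0.1482, 0.1222]
tcp_rot: [180.0, -0.0, -162.9]
wrist_force: [0.4, 0.2, -1.3]
opening: 0.0351
```

>>> servo_tool:
  motion:
    - [[10.7,-29.4,-1,0,0,0],[10.7,-29.4,-1,0,0,0],[10.7,-29.4,-1,0,0,0],[10.7,-29.4,-1,0,0,0],[10.7,-29.4,0,0,0,0]]

```text
time: 8.6
ee_pos: [0.543, -0.3044, 0.1262]
tcp_rot: [180.0, -0.0, -162.9]
wrist_force: [0.3, 0.1, -0.6]
opening: 0.0353
```

>>> servo_tool:
  motion:
    - [[7,-16,0,0,0,0],[0,0,0,0,0,0.145],[0,0,0,0,0,0.145],[0,0,0,0,0,0.144],[0,0,0,0,0,0]]

```text
time: 9.1
ee_pos: [0.5415, -0.3198, 0.126]
tcp_rot: [180.0, -0.0, 172.1]
wrist_force: [-1.1, -0.4, 0.1]
opening: 0.0352
```

Run:
```python
from h import *
plan(.5433,-.3225,.07,172.3)
snap('side','side4.png'); snap('top','top4.png')
b=cv2.imread('pics/side4.png')[200:420,260:560];a=cv2.imread('pics/top4.png')[70:260,300:520]
cv2.imwrite('pics/c4.png',np.vstack([cv2.resize(a,(380,280)),cv2.resize(b,(380,280))]))
```

```text
t 9.1 pos [ 0.5415 -0.3198  0.126 ] rot [180.   -0.  172.1] q [-31.  15.   8.  83.   0. -23.] F [-1.1 -0.4  0.1] open 35.2
tool delta mm [-2.2 -2.5 56. ] norm 56.1 rotvec [ 0.    -0.001 -0.003]
```

View pics/c4.png

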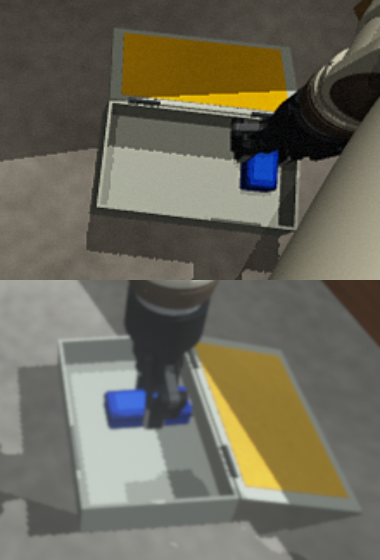

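The case hangs level, above the right half of the tin. Lowering it in.

>>> servo_tool:
  motion:
    - [[-2.2,-2.5,15,0,0,0],[0,0,20,0,0,0],[0,0,20,0,0,0],[0,0,20,0,0,0],[0,0,10,0,0,0]]

```text
time: 9.7
ee_pos: [0.5428, -0.322, 0.0381]
tcp_rot: [179.9, -0.2, 172.4]
wrist_force: [-0.1, -0.9, -0.5]
opening: 0.0354
```

>>> servo_tool:
  motion:
    - [[0,0,3,0,0,0],[0,0,3,0,0,0],[0,0,3,0,0,0],[0,0,1,0,0,0],[0,0,0,0,0,0]]

```text
time: 10.2
ee_pos: [0.544, -0.3227, 0.0317]
tcp_rot: [-180.0, 0.0, 172.3]
wrist_force: [-0.7, 0.4, -0.6]
opening: 0.0352
```

>>> servo_tool:
  motion:
    - [[0,0,1,0,0,0],[0,0,1,0,0,0],[0,0,0,0,0,0],[0,0,0,0,0,0]]

```text
time: 10.6
ee_pos: [0.5439, -0.3226, 0.0293]
tcp_rot: [-180.0, 0.0, 172.3]
wrist_force: [0.3, -0.0, 0.4]
opening: 0.0354
```

>>> servo_tool:
  motion:
    - [[0,0,0,0,0,0],[0,0,0,0,0,0],[0,0,0,0,0,0],[0,0,0,0,0,0]]
  gripper: 60

```text
time: 11.0
ee_pos: [0.5438, -0.3227, 0.0293]
tcp_rot: [-180.0, 0.0, 172.3]
wrist_force: [-0.1, -1.3, 0.0]
opening: 0.0596
```

>>> servo_tool:
  motion:
    - [[0,0,-5,0,0,0],[0,0,-15,0,0,0],[0,0,-25,0,0,0],[0,0,-25,0,0,0],[0,0,-25,0,0,0]]

```text
time: 11.5
ee_pos: [0.5439, -0.3227, 0.1268]
tcp_rot: [-180.0, 0.1, 172.3]
wrist_force: [0.6, 0.0, -0.1]
opening: 0.06
```

Run:
```python
from h import *
plan(.551,.2395,.14,178)
snap('side','side5.png'); snap('top','top5.png')
b=cv2.imread('pics/side5.png')[200:420,260:560];a=cv2.imread('pics/top5.png')[70:260,300:520]
cv2.imwrite('pics/c5.png',np.vstack([cv2.resize(a,(380,280)),cv2.resize(b,(380,280))]))
```

```text
t 11.5 pos [ 0.5439 -0.3227  0.1268] rot [-1.800e+02  1.000e-01  1.723e+02] q [-31.  16.   9.  83.  -0. -23.] F [ 0.6  0.  -0.1] open 60.0
tool delta mm [ 68.6 558.  -13.6] norm 562.4 rotvec [-0.001  0.001 -0.1  ]
```

View pics/c5.png

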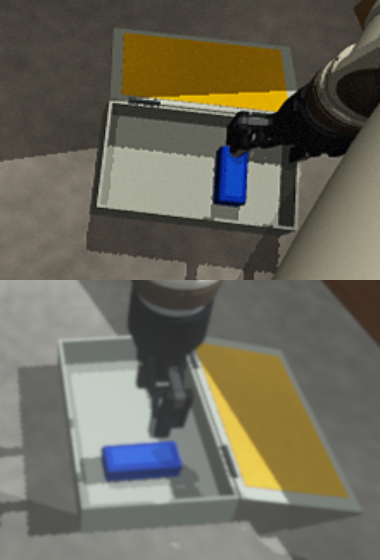

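The first case lies flat on the floor in the right half of the tin. Now the second, middle case.

>>> servo_tool:
  motion:
    - [[4.6,37.2,-2,0,0,0],[4.6,37.2,-2,0,0,0],[4.6,37.2,-2,0,0,0],[4.6,37.2,-2,0,0,0],[4.6,37.2,-2,0,0,0]]

```text
time: 12.1
ee_pos: [0.5458, -0.1338, 0.1349]
tcp_rot: [180.0, 0.0, 172.3]
wrist_force: [-0.1, -0.6, 0.6]
opening: 0.0602
```

>>> servo_tool:
  motion:
    - [[4.6,37.2,0,0,0,0],[4.6,37.2,0,0,0,0],[4.6,37.2,0,0,0,0],[4.6,37.2,0,0,0,0],[4.6,37.2,0,0,0,0]]

```text
time: 12.6
ee_pos: [0.5481, 0.0537, 0.1349]
tcp_rot: [180.0, 0.0, 172.3]
wrist_force: [0.1, -0.3, -0.2]
opening: 0.0602
```

>>> servo_tool:
  motion:
    - [[4.6,37.2,0,0,0,0],[4.6,37.2,0,0,0,0],[4.6,37.2,0,0,0,0],[4.6,37.2,0,0,0,0],[4.6,37.2,0,0,0,0]]

```text
time: 13.1
ee_pos: [0.5502, 0.2412, 0.1349]
tcp_rot: [180.0, 0.0, 172.3]
wrist_force: [0.6, -1.1, -0.3]
opening: 0.0598
```

>>> servo_tool:
  motion:
    - [[0,0,0,0,0,-0.1],[0,0,0,0,0,0],[0,0,0,0,0,0]]

```text
time: 13.4
ee_pos: [0.5504, 0.2393, 0.1345]
tcp_rot: [-180.0, 0.0, 177.9]
wrist_force: [0.4, -0.1, -0.1]
opening: 0.0599
```

Run:
```python
from h import *
plan(.551,.2397,.067,178)
s=snap('side','side6.png')
print(fitjoint([(s,(295,140))],.005,.026))
b=cv2.imread('pics/side6.png')[20:220,220:420]
cv2.imwrite('pics/c6.png',cv2.resize(b,None,fx=2.9,fy=2.9,interpolation=2))
```

```text
t 13.4 pos [0.5504 0.2393 0.1345] rot [-180.     0.   177.9] q [24. 11.  4. 83. -0. 26.] F [ 0.4 -0.1 -0.1] open 59.9
tool delta mm [-0.6  0.4 67.5] norm 67.5 rotvec [-0.     0.    -0.002]
(array([ 0.5518,  0.2428, -7.4164]), np.float64(54.40625), [np.float32(637.0)])
```

View pics/c6.png

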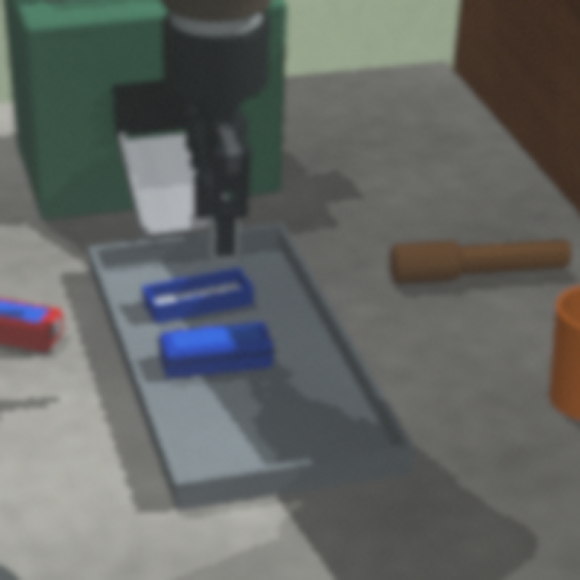

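The middle closed case is unmoved, and the open half lies behind it, clear by about 40 mm. Going down.

>>> servo_tool:
  motion:
    - [[-0.6,1,15,0,0,0],[0,0,20,0,0,0],[0,0,20,0,0,0],[0,0,12,0,0,0],[0,0,0,0,0,0]]

```text
time: 13.95
ee_pos: [0.55, 0.2396, 0.0648]
tcp_rot: [-179.9, -0.2, 177.9]
wrist_force: [-0.9, 0.0, 0.3]
opening: 0.0601
```

Run:
```python
from h import *
plan(.551,.2405,.031,178)
s=snap('side','side7.png')
b=cv2.imread('pics/side7.png')[60:220,220:380]
cv2.imwrite('pics/c7.png',cv2.resize(b,None,fx=3.6,fy=3.6,interpolation=2))
for k in(-.032,.032): print([((proj(s,[.551,.2405+k,z])-[220,60])*3.6).round(0) for z in (.05,.012)])
```

```text
t 13.95 pos [0.55   0.2396 0.0648] rot [-179.9   -0.2  177.9] q [24. 12. -2. 76.  0. 26.] F [-0.9  0.   0.3] open 60.1
tool delta mm [-1.   1.  33.8] norm 33.8 rotvec [-0.002 -0.003 -0.001]
[array([276., 274.]), array([276., 324.])]
[array([254., 222.]), array([254., 271.])]
```

View pics/c7.png

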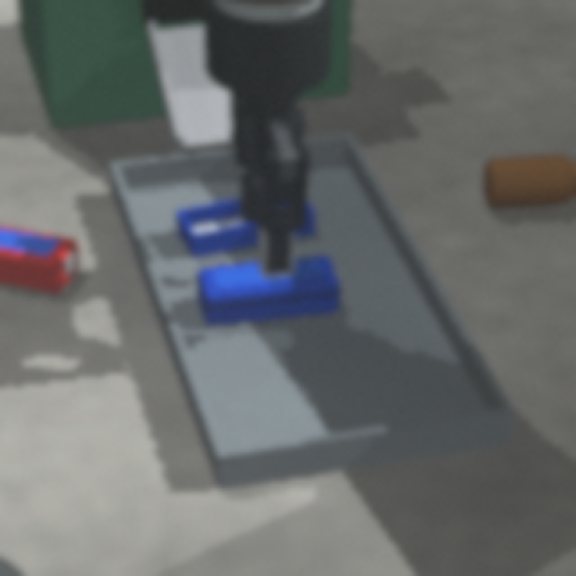

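>>> servo_tool:
  motion:
    - [[0,0,8,0,0,0],[0,0,8,0,0,0],[0,0,8,0,0,0],[0,0,8,0,0,0],[0,0,2,0,0,0]]

```text
time: 14.5
ee_pos: [0.5505, 0.2403, 0.0319]
tcp_rot: [-180.0, -0.1, 178.0]
wrist_force: [0.2, -0.3, 0.3]
opening: 0.0598
```

>>> servo_tool:
  motion:
    - [[0,0,0,0,0,0],[0,0,0,0,0,0],[0,0,0,0,0,0],[0,0,0,0,0,0],[0,0,0,0,0,0]]
  gripper: 20
  newtons: 40

```text
time: 15.0
ee_pos: [0.5513, 0.2406, 0.0336]
tcp_rot: [180.0, 0.0, 178.0]
wrist_force: [0.4, -0.1, 1.8]
opening: 0.0352
```

>>> servo_tool:
  motion:
    - [[0,0,-5,0,0,0],[0,0,-10,0,0,0],[0,0,-20,0,0,0],[0,0,-25,0,0,0],[0,0,-25,0,0,0]]

```text
time: 15.5
ee_pos: [0.551, 0.2405, 0.1199]
tcp_rot: [180.0, 0.0, 178.0]
wrist_force: [0.7, -0.1, 0.6]
opening: 0.035
```

Run:
```python
from h import *
plan(.5567,-.2235,.13,172.3)
s=snap('side','side8.png')
b=cv2.imread('pics/side8.png')[20:220,220:420]
cv2.imwrite('pics/c8.png',cv2.resize(b,None,fx=2.9,fy=2.9,interpolation=2))
```

```text
t 15.5 pos [0.551  0.2405 0.1199] rot [180.   0. 178.] q [24. 11.  3. 81. -0. 26.] F [ 0.7 -0.1  0.6] open 35.0
tool delta mm [ -21.9 -463.5  -10.1] norm 464.2 rotvec [0.  0.  0.1]
```

View pics/c8.png

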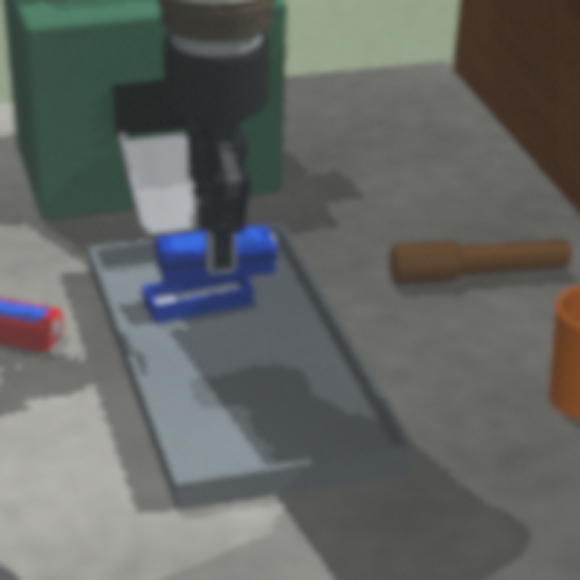

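The second case is held level and the half shell is unmoved. Carrying it to the tin.

>>> servo_tool:
  motion:
    - [[-1,-15,-2,0,0,0],[-1,-25,-2,0,0,0],[-1.5,-32,-2,0,0,0],[-1.5,-32,-2,0,0,0],[-1.5,-32,-2,0,0,0]]

```text
time: 16.05
ee_pos: [0.5523, 0.1025, 0.128]
tcp_rot: [-180.0, -0.0, 178.0]
wrist_force: [0.4, 0.1, -1.2]
opening: 0.0352
```

>>> servo_tool:
  motion:
    - [[-1.5,-32,0,0,0,0],[-1.5,-32,0,0,0,0],[-1.5,-32,0,0,0,0],[-1.5,-32,0,0,0,0],[-1.5,-32,0,0,0,0]]

```text
time: 16.55
ee_pos: [0.554, -0.0577, 0.128]
tcp_rot: [-180.0, -0.0, 178.0]
wrist_force: [0.3, 0.5, -0.2]
opening: 0.0353
```

>>> servo_tool:
  motion:
    - [[-1.5,-32,0,0,0,0],[-1.5,-32,0,0,0,0],[-1.5,-32,0,0,0,0],[-1.5,-32,0,0,0,0],[-1.5,-25,0,0,0,0]]

```text
time: 17.05
ee_pos: [0.5559, -0.2112, 0.1279]
tcp_rot: [-180.0, -0.1, 177.9]
wrist_force: [0.7, 0.6, -1.4]
opening: 0.0351
```

>>> servo_tool:
  motion:
    - [[-1,-14,0,0,0,0],[0,0,0,0,0,0.1],[0,0,0,0,0,0],[0,0,0,0,0,0]]

```text
time: 17.45
ee_pos: [0.5572, -0.2226, 0.1281]
tcp_rot: [180.0, -0.0, 172.4]
wrist_force: [-0.0, -0.1, -1.3]
opening: 0.0346
```

Run:
```python
from h import *
plan(.5567,-.2235,.0325,172.3)
snap('side','side9.png'); snap('top','top9.png')
b=cv2.imread('pics/side9.png')[200:420,260:560];a=cv2.imread('pics/top9.png')[70:260,300:520]
cv2.imwrite('pics/c9.png',np.vstack([cv2.resize(a,(380,280)),cv2.resize(b,(380,280))]))
```

```text
t 17.45 pos [ 0.5572 -0.2226  0.1281] rot [180.   -0.  172.4] q [-22.  11.   3.  82.   0. -14.] F [-0.  -0.1 -1.3] open 34.6
tool delta mm [ 0.4 -0.9 95.6] norm 95.6 rotvec [ 0.    -0.     0.002]
```

View pics/c9.png

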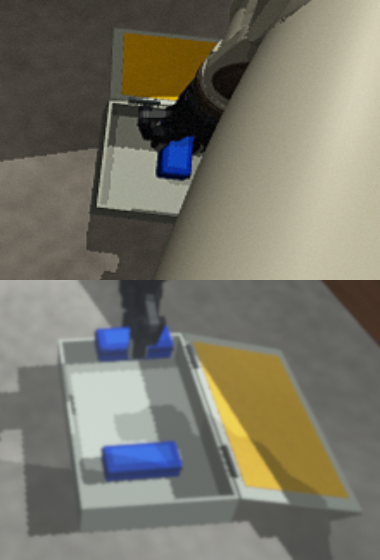

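The second case hangs level above the left half of the tin, well away from the first. Lowering it.

>>> servo_tool:
  motion:
    - [[0,-1,15,0,0,0],[0,0,20,0,0,0],[0,0,20,0,0,0],[0,0,20,0,0,0],[0,0,10,0,0,0]]

```text
time: 18.05
ee_pos: [0.5562, -0.2232, 0.0403]
tcp_rot: [180.0, -0.2, 172.3]
wrist_force: [-0.5, -0.6, -0.4]
opening: 0.0351
```

>>> servo_tool:
  motion:
    - [[0,0,3,0,0,0],[0,0,3,0,0,0],[0,0,2,0,0,0],[0,0,1,0,0,0],[0,0,0,0,0,0]]

```text
time: 18.55
ee_pos: [0.5576, -0.2241, 0.0348]
tcp_rot: [-180.0, 0.0, 172.3]
wrist_force: [-0.2, -0.2, -1.0]
opening: 0.0354
```

>>> servo_tool:
  motion:
    - [[0,0,1,0,0,0],[0,0,0,0,0,0],[0,0,0,0,0,0],[0,0,0,0,0,0]]

```text
time: 18.95
ee_pos: [0.5574, -0.2239, 0.0334]
tcp_rot: [-180.0, 0.0, 172.3]
wrist_force: [-0.0, -0.2, -0.3]
opening: 0.0356
```

>>> servo_tool:
  motion:
    - [[0,0,0.8,0,0,0],[0,0,0,0,0,0],[0,0,0,0,0,0]]

```text
time: 19.25
ee_pos: [0.5574, -0.224, 0.0326]
tcp_rot: [-180.0, 0.0, 172.3]
wrist_force: [0.1, 0.3, 0.6]
opening: 0.0354
```

>>> servo_tool:
  motion:
    - [[0,0,0,0,0,0],[0,0,0,0,0,0],[0,0,0,0,0,0],[0,0,0,0,0,0]]
  gripper: 60

```text
time: 19.65
ee_pos: [0.5573, -0.2239, 0.0325]
tcp_rot: [180.0, -0.0, 172.3]
wrist_force: [-0.7, -0.3, 0.5]
opening: 0.0598
```

>>> servo_tool:
  motion:
    - [[0,0,-5,0,0,0],[0,0,-15,0,0,0],[0,0,-25,0,0,0],[0,0,-35,0,0,0],[0,0,-35,0,0,0]]

```text
time: 20.15
ee_pos: [0.5572, -0.2238, 0.1499]
tcp_rot: [-180.0, 0.0, 172.3]
wrist_force: [0.0, -0.6, 0.2]
opening: 0.0601
```

>>> servo_tool:
  motion:
    - [[0,35,-10,0,0,0],[0,35,0,0,0,0],[0,35,0,0,0,0],[0,35,0,0,0,0],[0,35,0,0,0,0]]

```text
time: 20.65
ee_pos: [0.581, -0.0492, 0.1591]
tcp_rot: [180.0, 0.1, 172.3]
wrist_force: [-0.1, 0.5, 0.2]
opening: 0.0597
```

>>> servo_tool:
  motion:
    - [[30,0,0,0,0,0],[30,0,0,0,0,0],[30,0,0,0,0,0],[30,0,0,0,0,0],[0,0,0,0,0,0]]

```text
time: 21.15
ee_pos: [0.4597, -0.034, 0.1593]
tcp_rot: [180.0, 0.1, 172.3]
wrist_force: [0.8, 0.2, 0.1]
opening: 0.0603
```

Run:
```python
from h import *
plan(.4,0,.2,172.3)
s=snap('side','side10.png'); t=snap('top','top10.png')
for p in (s,t): print([d for d in bot.look_for(p,'case_a_center')][:3],[d for d in bot.look_for(p,'half_center')][:2])
P=[(.5567,-.2235,-7.7),(.5433,-.3225,-7.7)]
print([[proj(p,[x,y,.017]).round(0).tolist() for x,y,_ in P] for p in(t,s)])
overlay(t,P,(340,80,150,160),'e.png',z0=.004,S=2);overlay(s,P,(290,220,270,190),'f.png',z0=.004,S=2)
a=cv2.imread('pics/e.png');b=cv2.imread('pics/f.png')
a=cv2.copyMakeBorder(a,0,0,0,b.shape[1]-a.shape[1],0)
cv2.imwrite('pics/c10.png',cv2.resize(np.vstack([a,b]),None,fx=.85,fy=.85))
```

```text
t 21.15 pos [ 0.4597 -0.034   0.1593] rot [1.800e+02 1.000e-01 1.723e+02] q [ -4.  -8. -13.  85.   0.   3.] F [0.8 0.2 0.1] open 60.3
tool delta mm [ 63.7  25.7 -40.7] norm 79.8 rotvec [ 0.     0.001 -0.   ]
[{'rect': [336.9, 328.0, 66.2, 29.4], 'confidence': 0.93}] [{'rect': [288.4, 115.5, 17.6, 13.2], 'confidence': 0.63}, {'rect': [339.6, 328.5, 64.5, 28.2], 'confidence': 0.17}]
[{'rect': [420.1, 167.8, 27.4, 46.0], 'confidence': 0.84}] [{'rect': [138.1, 164.5, 21.3, 38.0], 'confidence': 0.74}]
[[[389.0, 183.0], [433.0, 188.0]], [[359.0, 291.0], [371.0, 342.0]]]
```

View pics/c10.png

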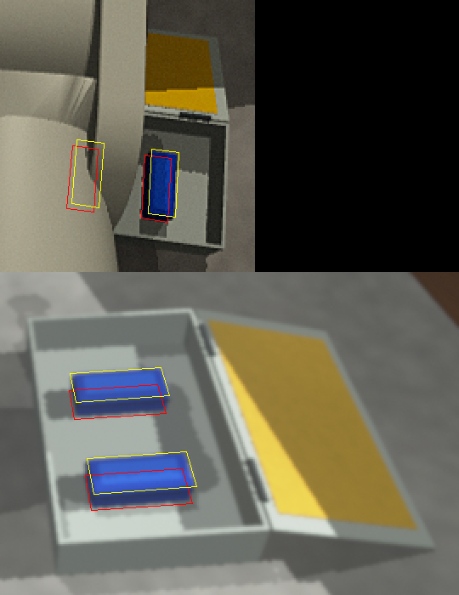

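View pics/side10.png

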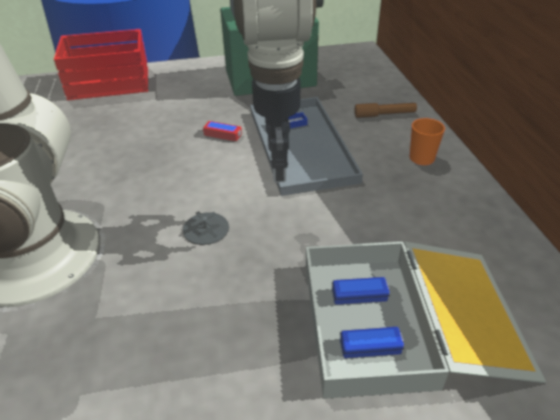

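Both cases lie flat in the tin at (361,290) and (372,341) in the side view, matching the planned poses. The half shell is still in the tray (top-view rect 138,164, as at the start). The arm is clear, so I hand in.

```bash
python3 -c "
from h import *
print(bot.job_done())"
```

```text
the job is handed in; nothing more can be done
None
```

Both closed blue cases are in the coil tin, each lowered to about floor height before release, and I handed the job in at about 21 s of the 64 s allowed. `job_done` reports no verdict.

- **Cases:** The last side view shows both lying flat on the tin floor, side by side and about 100 mm apart, matching the planned poses to within a few mm. The arm hid one of them in the last top view, so that one was confirmed from the side view only.
- **Half case:** The detector found it in the top view at the same place as at the start, within a few pixels. The arm partly hid it in the last side view. The red look-alike was not touched.
- **Arm:** It ended clear of everything. The largest wrist force I saw was about 5 N, when the fingers closed on the first case.
- **Disagreement:** The two cameras differed on the middle case by about 4 mm and 6 degrees. I used the joint fit from both, and the grip closed properly on it (35 mm opening).

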